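# Lock the rotor nut of a bench tube mixer

### The arm

A 7-joint arm with a two-finger parallel gripper is mounted at the origin on a cart in front of the work surface, level with it; the furniture and walls round the work are solid. World frame = base frame: x ahead of the robot, y to its left, z up, the work surface at z = 0. Lengths are in m, angles in rad, forces in N, time in s.
With the tool pointing down it reaches from about 0.35 to 0.9 m from the base axis. Payload 7.2 kg.
Tool frame: the origin (TCP) lies on the centre line of the jaws, within the pads' length; the fingertips stand 19 mm ahead of it and the grasp point (between the pads) is the TCP; z points along the fingers, y is the line along which they close (so a half turn about z gives the same grasp; the last joint's range is limited). The gripper opens to 88 mm and grips with 3 to 60 N. Pads are 20 mm wide; open, the fingers measure 115 mm over their backs; the gripper's body (75 mm by 178 mm) begins 61 mm behind the grasp point.
Start: joints at [-0.068, 0.411, -0.013, 1.596, 0.006, 1.134, -0.082], TCP at [0.625, -0, 0.221] pointing down, gripper open.
Joint ranges: [-2.95, 2.95], [-0.29, 1.99], [-1.47, 1.44], [0.14, 2.54], [-1.03, 4.17], [0.13, 1.85], [-2.86, 2.86]. Speed limits (rad/s): [2.39, 2.39, 3.01, 3.01, 3.14, 3.14, 3.14].

### API

Orientations are given as [roll, pitch, yaw] about the fixed x, y, z axes, in that order (R = Rz(yaw) Ry(pitch) Rx(roll)).
In Python, from bench import state, snapshot, order, models gives the robot as it stands. The module is installed in compiled form; this text tells all that it offers.
- The arm moves only by the tool drive_tool, never from a script. Its argument "series" is a list of rows, each a list of 7 numbers: the shift along the tool's x, y, z as a fraction of full scale, then the turn, a rotation vector about the tool's x, y, z as a fraction of full scale, then the opening, from -1 (shut) to 1 (fully open). A call has 1 to 10 rows; each row is the pose to reach, as a shift and turn from the pose commanded when the call began, along the tool's axes at that moment; what a row does not reach only later rows make up. Full scale, the value 1, is 500 mm for a shift and pi/2 rad for a turn. A row lasts 1/10 s, in which the tool goes at most 50 mm and 8.59 degrees, less where a joint would pass 70% of its speed; a pose out of reach is approached as far as the arm can. A call with a number of a shift or a turn outside -1 to 1 is refused whole. A call with a gripper value outside its range is refused whole. The fingers move at their own pace and stop on an object; the grip force is fixed at half the most. Time passes only in rows, so rows that repeat a pose let the fingers close. It gives the time, the measured TCP pose, the force, the opening and the grip force at its end, in the units of the state.
- state(): the state, without advancing time (a new reading comes with each control period).
- snapshot(name): name is "scene" or "side" or "wrist"; returns a dict with "frame" (384x512x3 uint8, red, green, blue), "intrinsics" (3x3 intrinsics, pixels), "xyz" and "orientation" of the camera in the world; the wrist camera has in their place "mount" (4x4, takes a point from camera to tool coordinates, whose origin is the TCP and whose axes are the flange's). Camera axes: x right, y down, z forward; pixel columns grow to the right and rows downward; lengths in m; the calibration is good to about 2 mm. A picture is of the moment at which its call begins: read the wrist's pose just before it. There is no depth.
- order.sign_off(): hands the job in; it is judged then, once.
Trained networks look in the newest picture that a camera, given by its name, has taken for a name from the list of things; names that differ only in an ending like _2 or _b are one class to them, and where a whole thing is asked for, a point or a joint stands for the part that bears it (a point fixed in the world has none). Each returns a list of dicts, best first, with "conf" (0 to 1); they miss things now and then, are a little off and sometimes report something else, mostly with a low value. They report only what shows in the picture. A call takes as long as a camera call. They do not tell look-alikes from the thing itself.
- models.recognise(camera, label): "point" ([column, row] in pixels, amid what is visible of it).
- models.regions_of(camera, label): "mask" (384x512 bool, what is visible of it) and "point" ([column, row] in pixels, amid what is visible of it).
- models.tip_of(camera, label): "point" ([column, row] in pixels: a listed point, or the origin of a listed thing).
The state is a dict: "clock": time; "joint_positions": joint angles; "dq": joint speeds; "joint_torque": joint torques, N m; "tool_pos": TCP position; "ee_rot": TCP orientation; "contact_force": force on the tool from outside, world axes, zero at the start; "wrist_torque": the same for the moment, N m; "grip_width": opening from 0.0 (shut) to 1.0 (fully open); "finger_force": force on a finger pad.
Only numpy, scipy, OpenCV 4.12 (cv2) and the standard library are available. Lean on these libraries where they do the work, as an engineer would, in place of code of your own. Each camera call takes 0.05 s, during which the arm holds its last target. There are 200 camera calls.

### The job

Two low, round tube mixers stand on the worktop; on one the rotor's castle nut already has its split pin, so leave that one alone. On the other, whose nut is not pinned yet, tighten the castle nut clockwise (seen from above) by at least 30 degrees from where it stands, then carry on a little further to the first place where a slot lines up with the cotter hole through the spindle (the hole runs along the pale line on the spindle's end), and leave it there, ready for the pin. Do not turn it well past that place.

Things in the scene. Friction and masses are not known exactly. Their poses are not given: they have to be found in the camera images.
- mixer: Fixed tube mixer to work on, no pin in it: white round housing 120 mm wide, grey rotor disc 130 mm wide (top 56 mm above the worktop), upright dark steel spindle 24 mm thick, its end 105 mm up. Origin: spindle axis at the worktop; z up. The cotter hole (7 mm, 90 mm up) and the pale line on the spindle's end run along this body's x axis. A small grey dial is on the -x side.
- castle_nut (a joint): Turn of that mixer's nut about its upright spindle, rad, growing clockwise from above (tightening). At 0 a slot lines up with the cotter hole: the place wanted. Starts 0.70 to 1.31 rad (40 to 75 degrees) short of it, at -1.31 to -0.70. Range -1.5 to 1.2. Steady friction of 0.2 N m; the nut does not rise or sink and stays where it is left.
- nut_top (a point): Centre of the top of that nut, 97 mm above the worktop, 8 mm below the spindle's end; z up; turns with the nut. Steel hexagon, 50 mm across flats, 34 mm high (63 to 97 mm up), flats 29 mm wide; below it a washer 44 mm wide, then the rotor disc 7 mm lower. Six slots 10 mm wide, 14 mm deep, one in the middle of each flat, 60 degrees apart; x points out through one slot.
- pinned_mixer: The other fixed tube mixer, to be left alone: alike in all but the steel split pin that lies level through its nut's slots and spindle, 90 mm above the worktop, 89 mm long, with a round eye at one end and two bent legs at the other. Its nut does not turn. Origin: spindle axis at the worktop; z up.
There are look-alikes about, which are no part of the job. Leave any green look-alike of the mixer alone.

How it is judged:
At the end, for the whole second after the job is handed in: The unpinned mixer's castle nut has been turned clockwise to the first line-up beyond 30 degrees of tightening, a slot within 10 degrees of the cotter hole, and is at rest (value of joint castle_nut between -0.175 and 0.175 rad and velocity of joint castle_nut between -0.05 and 0.05 rad/s); the robot touches nothing.
It fails at once if the nut is turned more than 20 degrees past the line-up (value of joint castle_nut above 0.35 rad).
It fails at once if the mixer that is already pinned is pushed or gripped (over 5 N) (contact force between any of the fingers, the arm and pinned_mixer above 5 N).
It also fails if it takes over 32 s, if anything falls off the work surface, if the arm or the gripper's body presses on something with over 40 N, if the wrist force passes 120 N, or if a joint passes its speed limit or range.

## Working session

There is one attempt and no reset: what is moved stays moved. The work goes in short steps, Python scripts to look and compute and a tool call to move; the robot and the scene stay as the last step left them, time stands still between calls to the robot, and variables do not carry over. Pictures are saved under pics/ and viewed, at most 10 in all, crops included, and the job is handed in when it is done.

Besides the shell and the picture viewer there is one more tool, called after "Call:" in YAML: its name, and indented under it one key for each argument. drive_tool: Moves the arm, as the interface text tells. Shift numbers are shares of 500 mm and turn numbers shares of pi/2 rad, none past 1 either way. Its arguments: {"type":"object","properties":{"series":{"type":"array","items":{"type":"array","items":{"type":"number","minimum":-1,"maximum":1}}}},"required":["series"]}

```bash
mkdir -p pics
cat > h.py <<'E'
import numpy as np, cv2
from scipy.spatial.transform import Rotation as R
from bench import state, snapshot, order, models
def cam(name):
    s=state(); c=snapshot(name)
    if 'mount' in c:
        T=np.eye(4); T[:3,:3]=rot(s['ee_rot']); T[:3,3]=s['tool_pos']
        M=T@np.array(c['mount'])
    else:
        M=np.eye(4); o=np.array(c['orientation']); M[:3,:3]=rot(o); M[:3,3]=c['xyz']
    return c['frame'],np.array(c['intrinsics']),M
def rot(o):
    o=np.array(o)
    return o if o.shape==(3,3) else R.from_euler('xyz',o).as_matrix() if o.size==3 else R.from_quat(o).as_matrix()
def onz(p,K,M,z):
    d=M[:3,:3]@np.linalg.solve(K,[p[0],p[1],1.]); return M[:3,3]+d*(z-M[2,3])/d[2]
def proj(P,K,M):
    q=K@(M[:3,:3].T@(np.array(P)-M[:3,3])); return q[:2]/q[2]
E
python3 - <<'E'
from h import *
print(state())
ims=[]
for n in ['scene','side','wrist']:
    f,K,M=cam(n); ims.append(f); print(n,K[0],M.round(3).tolist())
    for l in ['mixer','pinned_mixer','nut_top']:
        for d in models.tip_of(n,l): print(l,np.round(d['point']),round(d['conf'],2),onz(d['point'],K,M,.097 if l=='nut_top' else 0).round(3))
    cv2.imwrite(f'pics/{n}0.png',f[:,:,::-1])
E
```

```text
{'clock': 0.0, 'joint_positions': array([-0.06820849,  0.41188392, -0.01268571,  1.59702099,  0.00562232,
        1.13430011, -0.08221345]), 'dq': array([-0.00070814,  0.00156715,  0.0006669 ,  0.00015623,  0.0003672 ,
       -0.00034193, -0.00010947]), 'joint_torque': array([-2.92756195e-04, -5.87956166e+01,  6.41712137e-01, -2.91074431e+01,
       -5.37758670e-02,  1.83686998e-02,  1.53371734e-04]), 'tool_pos': array([ 6.24502495e-01, -5.95128604e-05,  2.20228625e-01]), 'ee_rot': array([-3.14002224e+00,  1.42408953e-04,  1.57080133e+00]), 'contact_force': array([0.17928473, 0.14151466, 0.0062546 ]), 'wrist_torque': array([-0.01106321, -0.05340833, -0.06735086]), 'finger_force': 0.0, 'grip_width': 0.997632087174249}
scene [479.14040301   0.         255.96958581] [[-0.883, -0.334, 0.33, 0.048], [-0.469, 0.655, -0.592, 0.665], [-0.018, -0.678, -0.735, 1.028], [0.0, 0.0, 0.0, 1.0]]
mixer [281. 183.] 0.77 [ 0.448 -0.206  0.   ]
mixer [236. 156.] 0.77 [ 0.625 -0.247  0.   ]
mixer [220. 220.] 0.74 [ 0.538 -0.004  0.   ]
mixer [327. 149.] 0.71 [ 0.385 -0.402  0.   ]
mixer [279. 164.] 0.47 
[... 503 characters left out ...]
442 -0.194  0.   ]
mixer [211. 185.] 0.58 [ 0.619 -0.233  0.   ]
mixer [296. 144.] 0.58 [ 0.36  -0.412  0.   ]
pinned_mixer [282. 302.] 0.94 [ 0.476  0.168 -0.   ]
nut_top [276. 162.] 0.77 [ 0.45  -0.189  0.097]
nut_top [244. 208.] 0.77 [ 0.54  -0.019  0.097]
nut_top [205. 147.] 0.68 [ 0.629 -0.271  0.097]
nut_top [294. 124.] 0.53 [ 0.379 -0.37   0.097]
wrist [321.67458478   0.         253.06376219] [[1.0, 0.0, -0.0, 0.624], [0.0, -0.955, -0.297, 0.082], [-0.0, 0.297, -0.955, 0.385], [0.0, 0.0, 0.0, 1.0]]
mixer [253. 330.] 0.93 [ 0.624 -0.25   0.   ]
mixer [183. 177.] 0.88 [ 0.537 -0.021  0.   ]
pinned_mixer [114.   3.] 0.76 [0.477 0.169 0.   ]
nut_top [162. 202.] 0.77 [ 0.538 -0.02   0.097]
```

View pics/scene0.png

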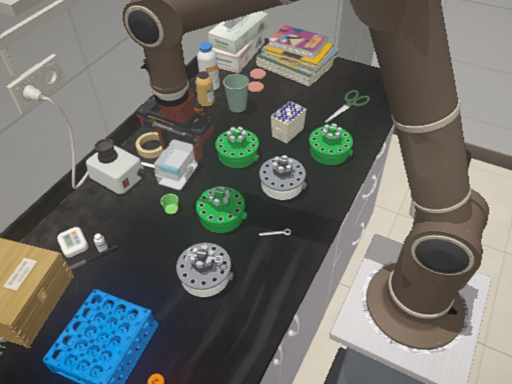

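View pics/wrist0.png

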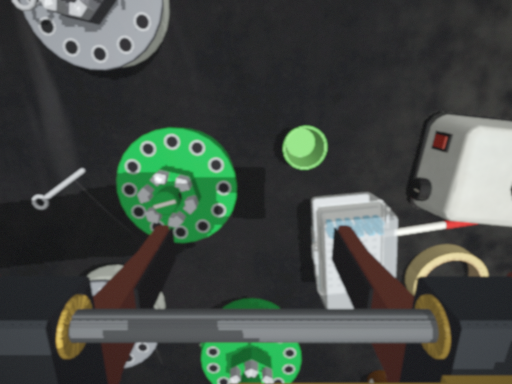

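The scene picture shows these candidates:
- Grey mixers at (283,177) and (205,270). The one at (205,270) has the pin.
- Green look-alikes at (237,147), (221,208) and (330,143).

I choose the grey one at (283,177), at world (0.446, -0.19). I'll move above it and check it in a close look.

Call:
drive_tool:
  series:
    - [-0.38,-0.36,0,0,0,0,1]
    - [-0.38,-0.36,0,0,0,0,1]
    - [-0.38,-0.36,0,0,0,0,1]
    - [-0.38,-0.36,0,0,0,0,1]
    - [-0.38,-0.36,0,0,0,0,1]
    - [-0.38,-0.36,0,0,0,0,1]
    - [-0.38,-0.36,0,0,0,0,1]
    - [-0.38,-0.36,0,0,0,0,1]

```text
clock: 1.4
tool_pos: [0.4461, -0.189, 0.2213]
ee_rot: [3.14, -0.0, 1.572]
contact_force: [-0.1, 0.5, 0.4]
grip_width: 0.997
finger_force: 0.0
```

Run:
```python
from h import *
f,K,M=cam('wrist'); np.savez('w1.npz',f=f,K=K,M=M)
s=state();print(s['clock'],s['tool_pos'],s['ee_rot'],s['joint_positions'].round(2))
for l,z in [('mixer',0),('nut_top',.097)]:
    for d in models.tip_of('wrist',l): print(l,np.round(d['point']),round(d['conf'],2),onz(d['point'],K,M,z).round(4))
d=models.tip_of('wrist','nut_top')
c=np.array(d[0]['point']).astype(int)
x0=max(c[0]-80,0);y0=max(c[1]-70,0)
print(x0,y0)
cv2.imwrite('pics/w1.png',cv2.resize(f[y0:y0+120,x0:x0+160,::-1],None,fx=5,fy=5,interpolation=cv2.INTER_CUBIC))
```

```text
1.45 [ 0.44640055 -0.18852395  0.22115639] [ 3.14079056e+00 -4.44915914e-04  1.57303784e+00] [ 0.23  0.17  0.07  1.93 -0.02  1.04  0.32]
mixer [253. 171.] 0.75 [ 0.4456 -0.2025  0.    ]
mixer [389. 205.] 0.68 [ 0.6186 -0.2469  0.    ]
mixer [340.   5.] 0.63 [ 0.5378 -0.0207  0.    ]
mixer [200. 304.] 0.61 [ 0.3708 -0.395   0.    ]
nut_top [426. 242.] 0.93 [ 0.6164 -0.2502  0.097 ]
nut_top [250. 194.] 0.92 [ 0.4426 -0.2006  0.097 ]
nut_top [188. 353.] 0.73 [ 0.3736 -0.387   0.097 ]
345 171
```

View pics/w1.png

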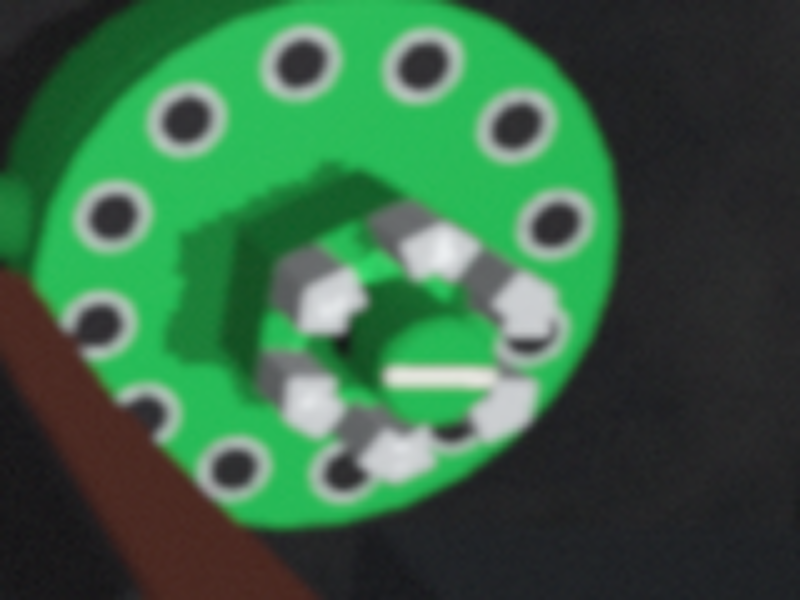

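The crop landed on the green look-alike (its nut at (426,242)). The target nut is at (250,194), so I'll rectify that one at both heights.

```bash
cat >> h.py <<'E'
def topview(f,K,M,c,z,half=.04,n=400):
    # world top view: column = -y (right), row = -x (down); x up
    w=np.array([[c[0]+half,c[1]+half],[c[0]+half,c[1]-half],[c[0]-half,c[1]-half],[c[0]-half,c[1]+half]])
    src=np.float32([proj([*p,z],K,M) for p in w]); dst=np.float32([[0,0],[n,0],[n,n],[0,n]])
    return cv2.warpPerspective(f,cv2.getPerspectiveTransform(src,dst),(n,n),flags=cv2.INTER_CUBIC)
E
python3 - <<'E'
from h import *
d=np.load('w1.npz'); f,K,M=d['f'],d['K'],d['M']
a=[topview(f,K,M,(.444,-.2015),z) for z in (.097,.105)]
for i in a: cv2.drawMarker(i,(200,200),(255,0,0),0,12)
cv2.imwrite('pics/t1.png',np.hstack(a)[:,:,::-1])
E
```

```text
(no output)
```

View pics/t1.png

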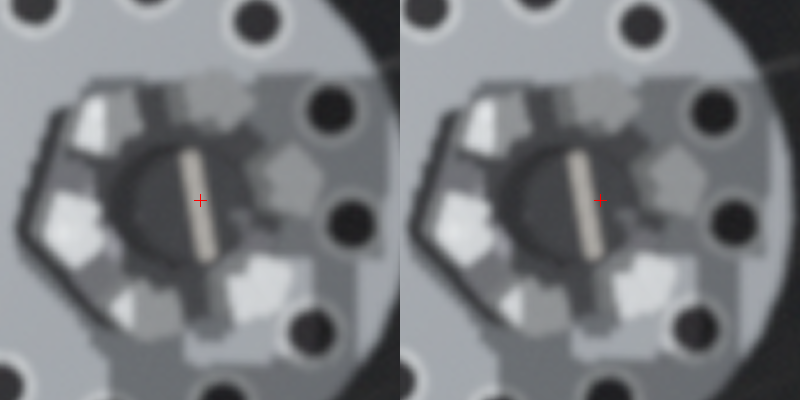

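The rectified view shows a bare spindle with a pale line and no pin, on a grey disc, so this is the target.

- **Centre:** about (0.443, -0.198).
- **Slot axis:** world yaw about 12.8°.
- **Cotter line:** about 9.6°, so the nut needs about 63° clockwise. That fits the stated 40–75° range.

I'll descend with the jaws at yaw 12.8°.

Call:
drive_tool:
  series:
    - [-0.02,-0.006,0.08,0,0,-0.09,1]
    - [-0.02,-0.006,0.16,0,0,-0.142,1]
    - [-0.02,-0.006,0.22,0,0,-0.142,1]
    - [-0.02,-0.006,0.25,0,0,-0.142,1]
    - [-0.02,-0.006,0.27,0,0,-0.142,1]
    - [-0.02,-0.006,0.27,0,0,-0.142,1]
    - [-0.02,-0.006,0.27,0,0,-0.142,1]
    - [-0.02,-0.006,0.27,0,0,-0.142,1]

```text
clock: 2.4
tool_pos: [0.4429, -0.2001, 0.087]
ee_rot: [3.14, 0.001, 1.794]
contact_force: [0.0, -0.2, -0.4]
grip_width: 0.999
finger_force: 0.0
```

Call:
drive_tool:
  series:
    - [0,0,0,0,0,0,0.2]
    - [0,0,0,0,0,0,-0.2]
    - [0,0,0,0,0,0,-0.2]
    - [0,0,0,0,0,0,-0.2]
    - [0,0,0,0,0,0,-0.2]
    - [0,0,0,0,0,0,-0.2]

```text
clock: 3.0
tool_pos: [0.4437, -0.1997, 0.0863]
ee_rot: [3.139, 0.001, 1.794]
contact_force: [4.8, 1.0, -2.3]
grip_width: 0.563
finger_force: 30.0
```

Call:
drive_tool:
  series:
    - [0,0,0,0,0,0.06,-0.2]
    - [0,0,0,0,0,0.12,-0.2]
    - [0,0,0,0,0,0.18,-0.2]
    - [0,0,0,0,0,0.24,-0.2]
    - [0,0,0,0,0,0.3,-0.2]
    - [0,0,0,0,0,0.36,-0.2]
    - [0,0,0,0,0,0.42,-0.2]
    - [0,0,0,0,0,0.48,-0.2]
    - [0,0,0,0,0,0.54,-0.2]
    - [0,0,0,0,0,0.54,-0.2]

```text
clock: 4.0
tool_pos: [0.4428, -0.1995, 0.0863]
ee_rot: [3.141, -0.001, 0.945]
contact_force: [2.5, 1.9, 2.1]
grip_width: 0.566
finger_force: 30.0
```

Call:
drive_tool:
  series:
    - [0,0,0,0,0,0.05,-0.2]
    - [0,0,0,0,0,0.1,-0.2]
    - [0,0,0,0,0,0.14,-0.2]
    - [0,0,0,0,0,0.16,-0.2]
    - [0,0,0,0,0,0.16,-0.2]
    - [0,0,0,0,0,0.16,-0.2]

```text
clock: 4.6
tool_pos: [0.4426, -0.1994, 0.0863]
ee_rot: [3.142, -0.001, 0.697]
contact_force: [2.3, 5.6, 5.0]
grip_width: 0.563
finger_force: 30.0
```

Turned by 62.9°. I'll release, rise and look.

Call:
drive_tool:
  series:
    - [0,0,0,0,0,0,0.4]
    - [0,0,0,0,0,0,1]
    - [0,0,0,0,0,0,1]
    - [0,0,0,0,0,0,1]
    - [0,0,-0.08,0,0,0,1]
    - [0,0,-0.17,0,0,0,1]
    - [0,0,-0.27,0,0,0,1]
    - [0,0,-0.27,0,0,0,1]
    - [0,0,-0.27,0,0,0,1]

```text
clock: 5.5
tool_pos: [0.4424, -0.2003, 0.222]
ee_rot: [3.14, -0.002, 0.694]
contact_force: [-0.2, 0.9, -1.3]
grip_width: 0.999
finger_force: 0.0
```

Run:
```python
from h import *
f,K,M=cam('wrist')
s=state();print(s['clock'],s['tool_pos'],s['contact_force'])
a=[topview(f,K,M,(.443,-.1985),z) for z in (.097,.105)]
cv2.imwrite('pics/t2.png',np.hstack(a)[:,:,::-1])
```

```text
5.55 [ 0.44160148 -0.19990587  0.22067965] [-0.09451045  0.14236129 -0.05945708]
```

View pics/t2.png

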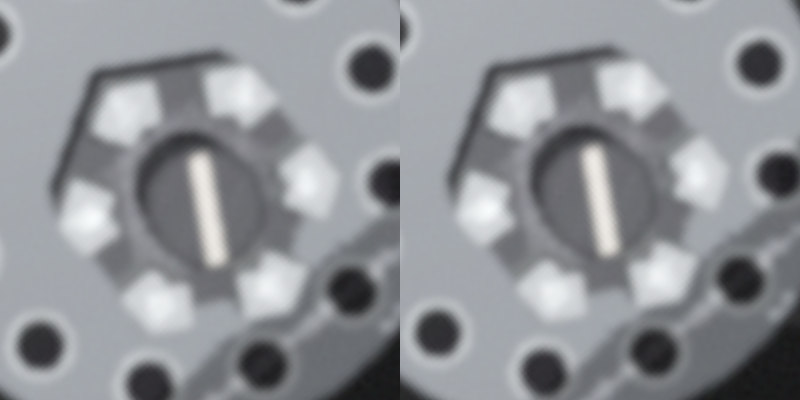

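The slots at (182,90) and (217,285) in the left panel lie at about 10.2°, and the pale line lies at about 9.8°. They are lined up and the gripper is clear, so I'll hand it in.

```bash
python3 -c "
from bench import order; print(order.sign_off())"
```

```text
the job is handed in; nothing more can be done
None
```

I turned the unpinned mixer's castle nut about 63° clockwise to the first line-up, where the last picture shows a slot within about 1° of the cotter hole; the arm was clear of everything at about 5.6 s when I handed the job in (no verdict was shown).

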